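Clamp a specimen briquette against the measuring window and hold it there

TASK

Balance the red-brown briquette on the domed rest of the sample holder, one long side facing the measuring window, and let go of it. Then pump the orange trigger of the press, squeezing it towards the black handle as often as needed, until the sprung pad presses the briquette flat and firmly against the window without crushing it. Finish while still holding the trigger squeezed, so that the pressure stays on for the reading; move the rod only by the trigger and leave the other things on the bench where they are.

Things in the scene. Friction and masses are not known exactly. Their poses are not given: they have to be found in the camera images.
- briquette: the specimen: red-brown pressed-powder briquette, a loose box 50 x 36 x 30 mm high, about 0.1 kg, lying in front of the holder. Origin: centre of its underside; x along the 50 mm side, y along the 36 mm side, z up. Its 50 x 30 mm faces are the long sides.
- press: sample holder fixed to the bench (its place varies): base plate 110 x 310 x 10 mm. Origin: centre of its underside; y = press direction, towards the window; z up; x across. All its parts stand at x = 0: rod tail at y = -246 mm (at most), press y -130 to -60, domed rest y 55, black measuring head 84 mm wide, 98 mm high, y 80 to 146 mm.
- rest: domed rest: brass button, 41 mm diameter, on a post of the holder. Origin: highest point of the dome, 34 mm above the bench; axes as the holder's. Radius of curvature at the top 60 mm: a briquette centred on it balances and leans about 0.025 rad for each mm off centre.
- window: measuring window: smooth plate 60 mm wide x 48 mm high with a round glass, on the measuring head. Origin: centre of its face, 49 mm above the bench, 22 mm beyond the top of the rest in the holder's y; its y points into the head. A briquette centred on the rest stands 4 mm off it; the pad closes that gap.
- trigger: orange trigger lever. Origin: its hinge pin, 98 mm above the bench, at y = -85 mm of the holder; axes as the holder's when let go; squeezing turns it about its x, top towards the handle (-y), by up to 0.41 rad; a spring swings it back. Finger bar 18 mm wide (x), 10 mm thick, top 165 mm above the bench.
- trigger_face (a point): point on the trigger's front face (away from the handle), 138 mm above the bench. From here to the handle's back: 54 mm let go, 36 mm fully squeezed. Each full squeeze drives rod and pad about 12 mm (10 to 14) towards the window by a pawl. Let it swing fully back before the next; squeeze smoothly (0.3 s or more), a hard jerk can skip teeth.
- handle_back (a point): point on the back (-y) face of the fixed upright black handle, 141 mm above the bench. Handle 24 mm wide (x), 20 mm thick (y), top at 167 mm. From above, one finger goes behind this face and the other in front of the trigger; other parts there end at 113 mm. Free pumping needs 6 to 10 N on the trigger; once the pad presses, 20 N there gives 20 to 30 N at it.
- rod: toothed steel push rod 12 x 10 mm with the pad at its front, axis 49 mm above the bench, sliding along the holder's y; its start varies by 20 mm. Origin on its axis. A friction brake (4 N) leaves it in place while the trigger swings back, but cannot keep pressure: let go while the pad presses, it backs off until under 4 N remain.
- pad_face (a point): centre of the front face of the black rubber pad (26 mm diameter) at the rod's front end; it starts 40 to 60 mm short of a briquette centred on the rest.
- pad (a joint): how far the sprung pad is pressed in (m): 0 free, at most 0.014; spring 6 N per mm. 2 to 6 mm (12 to 36 N) is right; 7.5 mm (45 N) crushes the briquette. The yellow plunger behind the pad disappears into its barrel as it is pressed in.
- grey_briquette: another briquette of the same size, grey; a bystander. Origin: centre of its underside.
- jar: glass sample jar with white lid, 60 mm diameter, 66 mm high; a bystander. Origin: centre of its underside.
- battery: black battery pack with a yellow label, 56 x 40 x 26 mm; a bystander. Origin: centre of its underside.
- vial: small vial with a blue cap, 28 mm diameter, 60 mm high; a bystander. Origin: centre of its underside.
- spatula: spatula, 180 mm long, lying at the left; a bystander.
- screwdriver: yellow-handled screwdriver, 160 mm long, lying at the right; a bystander.
Mind the look-alikes: they are no part of the job. There is more than one size of the briquette; the job needs the middle-sized.

How it is judged:
By the outcome, as a careful person would: the job done as asked, in the order asked, and still so for the second after the job is handed in, while the arm keeps its last pose, push and grip.
It also fails if it takes over 64 s, if anything falls off the work surface, if the arm or the gripper's body presses on something with over 40 N, if the wrist force passes 120 N, or if a joint passes its speed limit or range.

ROBOT

A 6-joint arm with a two-finger parallel gripper is mounted at the origin on the work surface. World frame = base frame: x ahead of the robot, y to its left, z up, the work surface at z = 0. Lengths are in m, angles in degrees, forces in N, time in s.
With the tool pointing down it reaches from about 0.3 to 0.775 m from the base axis. Payload 14.6 kg.
Tool frame: the origin (TCP) lies on the centre line of the jaws, within the pads' length; the fingertips stand 11 mm ahead of it and the grasp point (between the pads) lies 8 mm behind it; z points along the fingers, y is the line along which they close (so a half turn about z gives the same grasp; the last joint's range is limited). The gripper opens to 94 mm and grips with 3 to 60 N. Pads are 16 mm wide; open, the fingers measure 119 mm over their backs; the gripper's body (75 mm by 177 mm) begins 78 mm behind the grasp point.
Start: joints at [72.101, 17.183, 87.147, -0, 75.671, -3.816], TCP at [0.134, 0.533, 0.216] pointing down, gripper open.
Joint ranges: [-173.82, 173.82], [-45.26, 126.66], [13.44, 144.39], [-59.66, 239.66], [0, 175.72], [-146.38, 146.38]. Speed limits (degrees/s): [127.2, 127.2, 147.25, 180, 180, 180].

INTERFACE

Orientations are given as a 3x3 rotation matrix whose columns are the frame's x, y, z axes.
In Python, from workcell import ctrl gives the robot as it stands.
- The arm moves only by the tool send_rows, never from a script. Its argument "moves" is a list of rows, each a list of 4 numbers: the shift along the tool's x, y, z in m, then the turn about the tool's z in degrees. A call has 1 to 5 rows; each row shifts and turns the commanded pose from where the row before left it, along the tool's axes as they then stand; what a row does not reach is not made up. A row lasts 1/12 s, in which the tool goes at most 41.7 mm and 7.16 degrees, less where a joint would pass 70% of its speed; a pose out of reach is approached as far as the arm can. A call with a gripper value outside its range is refused whole. "jaw" is the opening, from 0 (shut) to 1 (fully open), set as the call begins (left out, the last holds). The fingers move at their own pace and stop on an object; "grip_force" is the grip in N (left out, the last holds). Time passes only in rows, so rows that do not move let the fingers close. It gives the time, the measured TCP pose, the force, the opening and the grip force at its end, in the units of the state.
- ctrl.get_obs(): the state, without advancing time (a new reading comes with each control period).
- ctrl.grab_frame(name): name is "scene" or "top"; returns (picture, depth): 384x512x3 uint8, red, green, blue; 384x512 float32, m along the optical axis (not along the pixel's ray), 0 where there is no reading.
- ctrl.calibration(name): a dict with "camera_matrix" (3x3 intrinsics, pixels), "R" (3x3) and "t" (3): a world point X has camera coordinates R X + t. Camera axes: x right, y down, z forward; pixel columns grow to the right and rows downward; lengths in m; the calibration is good to about 2 mm. A picture is of the moment at which its call begins. calibration takes no time and is no camera call.
- ctrl.sign_off(): hands the job in; it is judged then, once.
The state is a dict: "clock": time; "qpos": joint angles; "qvel": joint speeds; "joint_efforts": joint torques, N m; "tcp_pos": TCP position; "tool_rot": TCP orientation; "contact_force": force on the tool from outside, world axes, zero at the start; "torque": the same for the moment, N m; "width": opening from 0.0 (shut) to 1.0 (fully open); "grasp_force": force on a finger pad.
Only numpy, scipy, OpenCV 4.12 (cv2) and the standard library are available. Lean on these libraries where they do the work, as an engineer would, in place of code of your own. Each camera call takes 0.05 s, during which the arm holds its last target. There are 200 camera calls.

## Working session

There is one attempt and no reset: what is moved stays moved. The work goes in short steps, Python scripts to look and compute and a tool call to move; the robot and the scene stay as the last step left them, time stands still between calls to the robot, and variables do not carry over. Pictures are saved under pics/ and viewed, at most 10 in all, crops included, and the job is handed in when it is done.

Besides the shell and the picture viewer there is one more tool, called after ">>>" as name([rows], argument=value, ...), one row to a line, values as JSON. send_rows: Moves the arm, as the interface text tells. Its arguments: {"type":"object","properties":{"moves":{"type":"array","items":{"type":"array","items":{"type":"number"}}},"jaw":{"type":"number"},"grip_force":{"type":"number"}},"required":["moves"]}

```bash
mkdir -p pics; cat > h.py <<'E'
import numpy as np, cv2
from workcell import ctrl
def grab(n):
    im,d=ctrl.grab_frame(n); c=ctrl.calibration(n)
    K,R,t=[np.array(c[k],float) for k in("camera_matrix","R","t")]
    v,u=np.mgrid[:384,:512]
    P=np.stack([(u-K[0,2])/K[0,0]*d,(v-K[1,2])/K[1,1]*d,d],-1)
    W=(P-t.ravel())@R
    W[d==0]=np.nan
    return im,W
E
python3 - <<'E'
from h import *
for n in("scene","top"):
    im,W=grab(n); np.savez(f"{n}.npz",im=im,W=W)
    cv2.imwrite(f"pics/{n}0.png",cv2.resize(im[:,:,::-1],(800,600)))
o=ctrl.get_obs();print(o)
E
```

```text
{'clock': 0.1, 'qpos': array([ 7.21005590e+01,  1.72129258e+01,  8.71757070e+01,  5.28409192e-04,
        7.56732870e+01, -3.81615200e+00]), 'qvel': array([-0.02038072, -0.07673772, -0.11007963, -0.04288222,  0.04518745,
        0.04683903]), 'joint_efforts': array([ 3.99405719e-03, -5.32653165e+01, -3.53275430e+01,  7.10874796e-02,
        2.35458522e-02, -4.61265108e-05]), 'tcp_pos': array([0.1337646 , 0.53324806, 0.21594613]), 'tool_rot': array([[-9.69942457e-01,  2.43334161e-01, -3.40654908e-04],
       [ 2.43334386e-01,  9.69941918e-01, -1.02564957e-03],
       [ 8.08398975e-05, -1.07771412e-03, -9.99999416e-01]]), 'contact_force': array([-0.47399622,  0.43957147, -0.15487573]), 'torque': array([-0.00826879,  0.01296926,  0.00882964]), 'grasp_force': 0.0, 'width': 0.9963990329997148}
```

View pics/scene0.png

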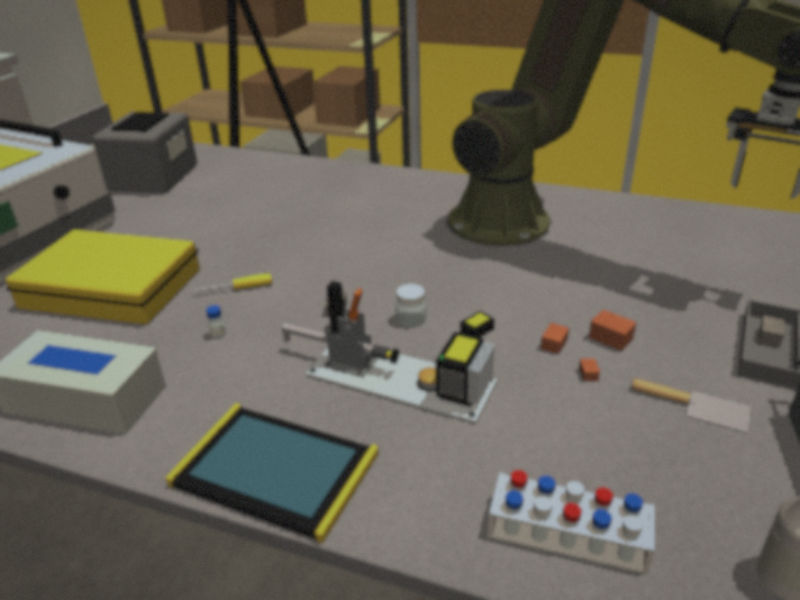

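View pics/top0.png

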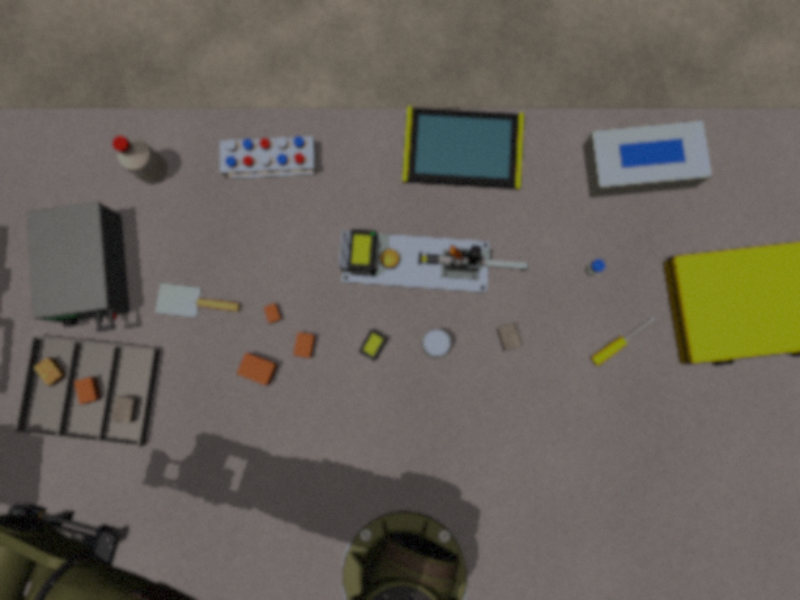

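The scene picture shows the holder in the middle with its window towards +y (trigger at about (357,303), rest at (428,377)). In the top picture the briquettes are at (305,345) for the middle one, (257,368) large and (273,313) small; the holder spans (340–490, 230–290).

```bash
python3 - <<'E'
from h import *
for n in("top","scene"):
    z=np.load(n+".npz");im=z['im'];W=z['W'];hsv=cv2.cvtColor(im,cv2.COLOR_RGB2HSV)
    H,S,V=[hsv[...,i].astype(int) for i in range(3)]
    print(n, "bench z", np.nanmedian(W[...,2][(abs(W[...,0]-.45)<.1)&(abs(W[...,1])<.3)]))
    red=((H<12)&(S>120)).astype(np.uint8)
    k,l,st,c=cv2.connectedComponentsWithStats(red)
    for i in range(1,k):
        if st[i,4]<15: continue
        p=W[l==i]; p=p[~np.isnan(p[:,0])]
        if len(p)<10 or not(.2<np.median(p[:,0])<.8) or abs(np.median(p[:,1]))>.4: continue
        top=p[p[:,2]>np.percentile(p[:,2],90)-.006]
        r=cv2.minAreaRect((top[:,:2]*1000).astype(np.float32))
        print(c[i].round(1),st[i,4],"mean",p.mean(0).round(4),"zmax",np.percentile(p[:,2],[50,90]).round(3),"rect",np.round(r[0],1),np.round(r[1],1),round(r[2],1),len(top))
    w=((S<40)&(V>140)&(abs(W[...,2]-.010)<.006)&(abs(W[...,1])<.35)&(W[...,0]>.35)).astype(np.uint8)
    k,l,st,c=cv2.connectedComponentsWithStats(w)
    i=1+np.argmax(st[1:,4]); p=W[w>0]; p=W[l==i]
    r=cv2.minAreaRect((p[:,:2]*1000).astype(np.float32));print("plate",st[i],r,np.median(p[:,2]))
    ye=((H>20)&(H<35)&(S>110)&(W[...,2]>.08)&(W[...,2]<.12)&(W[...,0]>.35)&(W[...,0]<.8)&(abs(W[...,1])<.3))
    p=W[ye];print("label",len(p),p.mean(0),cv2.minAreaRect((p[:,:2]*1000).astype(np.float32)))
t=np.load("top.npz")['im'][130:250,130:350];s=np.load("scene.npz")['im'][170:275,170:325]
a=cv2.resize(t[:,:,::-1],(800,436),interpolation=3);cv2.imwrite("pics/tc.png",a)
b=cv2.resize(s[:,:,::-1],(800,542),interpolation=3);cv2.imwrite("pics/sc.png",b)
print({n:ctrl.calibration(n) for n in("top","scene")})
E
```

```text
top bench z -0.0010749627699233506
[292.6 162.1] 16 mean [ 0.6309 -0.1019  0.1269] zmax [0.134 0.151] rect [630.9 -95.1] [12.8  2.9] 17.1 3
[174. 200.] 83 mean [0.5245 0.2801 0.0193] zmax [0.02  0.024] rect [523.8 280.9] [35.9 22.8] 16.3 59
[194.4 220.4] 138 mean [0.4577 0.2098 0.027 ] zmax [0.028 0.032] rect [457.3 210.2] [33.  46.5] 79.2 107
[164.1 235.4] 290 mean [0.4087 0.304  0.0367] zmax [0.038 0.042] rect [407.6 305.9] [65.3 45. ] 69.5 198
plate [ 224  151   88   35 1124] ((637.0335083007812, -28.198165893554688), (287.7530517578125, 105.85962677001953), 86.15621185302734) 0.008877640102400733
label 253 [0.64497518 0.08914379 0.09758243] ((645.6658325195312, 88.85101318359375), (40.0171012878418, 65.10868835449219), 86.60305786132812)
scene bench z 0.00195205410037786
[226.7 195.5] 51 mean [ 0.6382 -0.0942  0.1379] zmax [0.136 0.163] rect [636.8 -86.1] [ 7.8 12.5] 66.6 10
[391.4 210.5] 456 mean [0.4208 0.3065 0.0322] zmax [0.038 0.043] rect [411.  306.4] [65.3 50. ] 71.5 237
[354.5 215.8] 203 mean [0.4691 0.2122 0.0259] zmax [0.03  0.033] rect [461.  212.7] [32.4 46.1] 80.8 12
[... 475 characters left out ...]
85881],
       [  0.        , 427.94915504, 183.03677067],
       [  0.        ,   0.        ,   1.        ]]), 'R': array([[ 0.00745831, -0.99974192, -0.02145834],
       [-0.99009173, -0.00437378, -0.14035395],
       [ 0.14022387,  0.02229253, -0.98986883]]), 't': array([0.00537546, 0.57844851, 1.34102862])}, 'scene': {'camera_matrix': array([[433.10281089,   0.        , 261.35783492],
       [  0.        , 433.10281089, 187.75912759],
       [  0.        ,   0.        ,   1.        ]]), 'R': array([[-0.34032961,  0.94003479, -0.02259088],
       [ 0.51353537,  0.16568704, -0.84191996],
       [-0.78769104, -0.29813151, -0.53912932]]), 't': array([ 0.22049223, -0.17613124,  1.65483057])}}
```

View pics/tc.png

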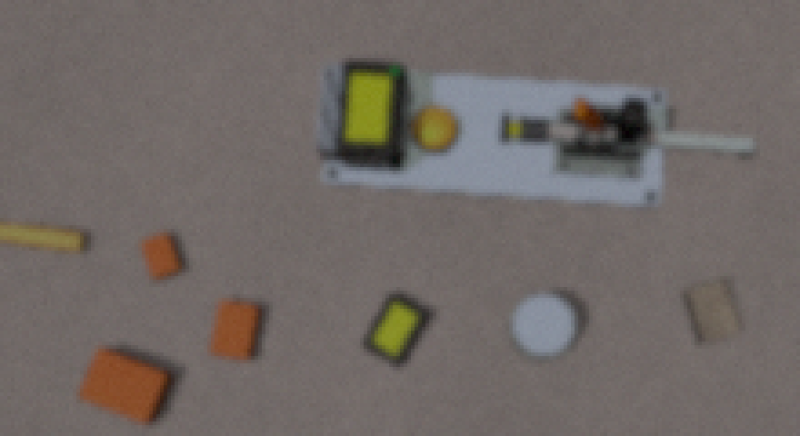

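View pics/sc.png

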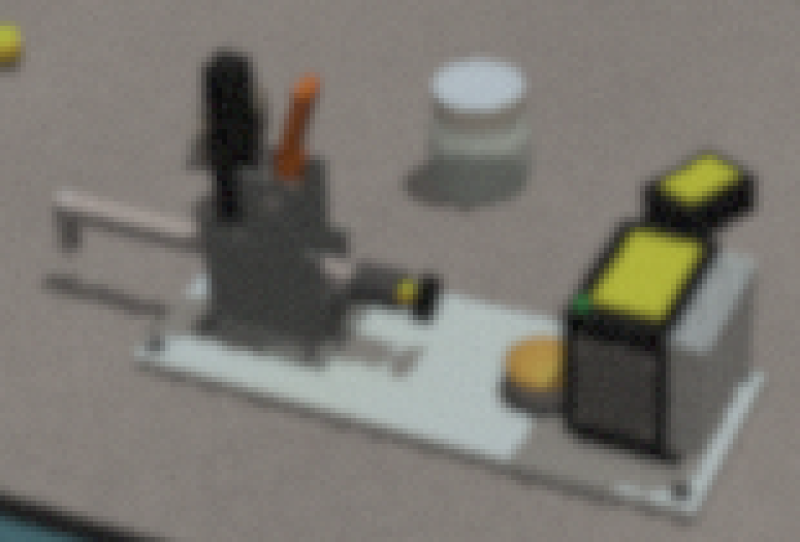

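The crops show the rest at (435,128) in the top crop and the trigger top at (305,85) in the scene crop. The handle top is at (630,108) in the top crop, and the pad is well short of the rest.

```bash
cat >> h.py <<'E'
def ray(n,u,v,z):
    c=ctrl.calibration(n);K,R,t=[np.array(c[k],float) for k in("camera_matrix","R","t")]
    C=-R.T@t.ravel(); d=R.T@np.linalg.inv(K)@np.array([u,v,1.]); return C+d*(z-C[2])/d[2]
def proj(n,X):
    c=ctrl.calibration(n);K,R,t=[np.array(c[k],float) for k in("camera_matrix","R","t")]
    p=(R@np.atleast_2d(X).T).T+t.ravel(); p=p@K.T; return p[:,:2]/p[:,2:]
def boxmask(n,pts):  # soft silhouette of a convex body, 8x supersampled
    p=proj(n,pts); m=np.zeros((384*4,512*4),np.uint8)
    cv2.fillConvexPoly(m,cv2.convexHull(((p+.5)*4*16).astype(np.int32)),255,shift=4)
    return cv2.GaussianBlur(cv2.resize(m,(512,384),interpolation=cv2.INTER_AREA).astype(float)/255,(0,0),1.0)
def box(x,y,yaw,lx,ly,z0,z1):
    c,s=np.cos(yaw),np.sin(yaw)
    return np.array([[x+c*a*lx/2-s*b*ly/2,y+s*a*lx/2+c*b*ly/2,z] for a in(-1,1) for b in(-1,1) for z in(z0,z1)])
E
cat > m.py <<'E'
from h import *
from scipy.optimize import minimize
def redness(im): 
    f=im.astype(float); return f[...,0]-f[...,2]
for n in("top","scene"):
    z=np.load(n+".npz");im=z['im'];W=z['W'];f=redness(im)
    # briquette
    u,v=proj(n,[.459,.211,.015])[0].astype(int); sl=np.s_[v-14:v+15,u-14:u+15]
    def cost(p,full=False):
        m=boxmask(n,box(p[0]/1e3,p[1]/1e3,np.radians(p[2]),.05,.036,0,.03))[sl].ravel()
        A=np.c_[m,np.ones_like(m)];x,*_=np.linalg.lstsq(A,f[sl].ravel(),rcond=None)
        return ((A@x-f[sl].ravel())**2).mean()
    r=min((minimize(cost,[459,211,a],method='Nelder-Mead',options=dict(initial_simplex=[[459,211,a],[464,211,a],[459,216,a],[459,211,a+5]])) for a in(-10,)),key=lambda r:r.fun)
    print(n,"briq",r.x.round(2),r.fun)
    # dome: yellow-orange blob, on plate
    d=(f>45)&(W[...,2]>.015)&(W[...,2]<.05)&(abs(W[...,0]-.64)<.05)&(abs(W[...,1]-.04)<.05)
    q=np.argwhere(d)[:,::-1]; (cu,cv_),rad=cv2.minEnclosingCircle(q.astype(np.float32))
    print(" dome n",len(q),"cent",ray(n,*q.mean(0),.032).round(4),"circ",ray(n,cu,cv_,.032).round(4),rad, q.min(0),q.max(0))
    # trigger
    tr=(f>50)&(W[...,2]>.09)&(W[...,2]<.2)&(abs(W[...,0]-.63)<.05)&(abs(W[...,1]+.09)<.05)
    print(" trig",len(q:=np.argwhere(tr)),[(ray(n,*q[q[:,0]==a].mean(0)[::-1],.16).round(3),a,W[tr&(np.arange(384)[:,None]==a)].mean(0).round(3)) for a in np.unique(q[:,0])][::2])
    # dark handle
    g=im.max(-1); hd=(g<60)&(W[...,2]>.14)&(W[...,2]<.19)&(abs(W[...,0]-.63)<.06)&(abs(W[...,1]+.1)<.07)
    q=np.argwhere(hd)[:,::-1]
    if len(q): print(" handle",len(q),ray(n,*q.mean(0),.165),W[hd].mean(0),W[hd].min(0),W[hd].max(0))
    # plate edges: whiteness steps along long (camera-near in top) edges
    gr=im.astype(float).mean(-1)
    def edge(xoff,ys):
        out=[]
        for y in ys:
            xs=np.arange(xoff-.02,xoff+.02,.0005)
            p=proj(n,np.c_[xs+ (y+.0)*.067,np.full_like(xs,y),np.full_like(xs,.01)]).astype(np.float32)
            val=cv2.remap(gr.astype(np.float32),p[:,0].reshape(1,-1),p[:,1].reshape(1,-1),1)[0]
            k=np.abs(np.gradient(cv2.GaussianBlur(val.reshape(1,-1),(0,0),6)[0])); i=k[8:-8].argmax()+8
            out.append((xs[i]+y*.067,y))
        o=np.array(out);c=np.polyfit(o[:,1],o[:,0],1);res=o[:,0]-np.polyval(c,o[:,1]);ok=abs(res)<.002
        c=np.polyfit(o[ok,1],o[ok,0],1); return c.round(4),ok.sum()
    print(" near edge",edge(.640-.055,np.arange(-.14,.1,.006))," far edge",edge(.640+.055,np.arange(-.14,.05,.006)))
E
python3 m.py
```

```text
top briq [458.46 213.44 -10.25] 45.77911255442207
 dome n 97 cent [0.6393 0.0345 0.032 ] circ [0.6394 0.0343 0.032 ] 5.5035786628723145 [244 160] [254 170]
 trig 30 [(array([ 0.637, -0.091,  0.16 ]), np.int64(158), array([ 0.636, -0.09 ,  0.163])), (array([ 0.631, -0.092,  0.16 ]), np.int64(160), array([ 0.631, -0.092,  0.158])), (array([ 0.625, -0.095,  0.16 ]), np.int64(162), array([ 0.627, -0.096,  0.148])), (array([ 0.619, -0.099,  0.16 ]), np.int64(164), array([ 0.624, -0.101,  0.133]))]
 handle 57 [ 0.62304655 -0.13144784  0.165     ] [ 0.62380698 -0.13179203  0.16093831] [ 0.61533249 -0.14204401  0.14289194] [ 0.63620505 -0.12207135  0.16855058]
 near edge (array([0.0827, 0.5854]), np.int64(15))  far edge (array([0.0688, 0.6926]), np.int64(22))
scene briq [450.57 210.2   -3.61] 182.42820749168988
 dome n 95 cent [0.6474 0.034  0.032 ] circ [0.6469 0.0344 0.032 ] 5.836409091949463 [268 235] [278 245]
 trig 67 [(array([ 0.621, -0.091,  0.16 ]), np.int64(185), array([ 0.63 , -0.087,  0.166])), (array([ 0.631, -0.09 ,  0.16 ]), np.int64(187), array([ 0.636, -0.087,  0.164])), (arr
[... 223 characters left out ...]
1, -0.092,  0.148])), (array([ 0.666, -0.081,  0.16 ]), np.int64(195), array([ 0.641, -0.094,  0.141])), (array([ 0.675, -0.079,  0.16 ]), np.int64(197), array([ 0.641, -0.095,  0.135])), (array([ 0.683, -0.075,  0.16 ]), np.int64(199), array([ 0.636, -0.098,  0.125])), (array([ 0.691, -0.072,  0.16 ]), np.int64(201), array([ 0.636, -0.099,  0.119])), (array([ 0.699, -0.069,  0.16 ]), np.int64(203), array([ 0.639, -0.099,  0.114]))]
 handle 98 [ 0.64907651 -0.12308867  0.165     ] [ 0.636744   -0.12967351  0.15619192] [ 0.62284181 -0.14034338  0.14069437] [ 0.64384027 -0.12227988  0.17053578]
 near edge (array([0.0778, 0.5833]), np.int64(12))  far edge (array([0.0709, 0.694 ]), np.int64(31))
```

>>> send_rows([
  [0,0,0,6.6],
  [0,0,0,6.7],
  [0,0,0,6.6],
  [0,0,0,6.7],
  [0,0,0,6.6],
])

```text
clock: 0.52
tcp_pos: [0.1338, 0.5333, 0.2161]
tool_rot: [[-0.674, 0.739, -0.0], [0.739, 0.674, -0.001], [-0.0, -0.001, -1.0]]
contact_force: [-0.9, 0.6, 0.7]
width: 1.002
grasp_force: 0.0
```

>>> send_rows([
  [0,0,0,6.6],
  [0,0,0,6.7],
  [0,0,0,6.6],
  [0,0,0,6.7],
  [0,0,0,6.6],
])

```text
clock: 0.93
tcp_pos: [0.1338, 0.5333, 0.2161]
tool_rot: [[-0.16, 0.987, -0.0], [0.987, 0.16, -0.001], [-0.001, -0.0, -1.0]]
contact_force: [-0.2, -0.5, 0.3]
width: 1.002
grasp_force: 0.0
```

>>> send_rows([
  [0,0,0,6.6],
  [0,0,0,6.6],
  [0,0,0,6.6],
  [0,0,0,0],
])

```text
clock: 1.27
tcp_pos: [0.1338, 0.5333, 0.2161]
tool_rot: [[0.184, 0.983, -0.0], [0.983, -0.184, -0.001], [-0.001, -0.0, -1.0]]
contact_force: [0.1, 0.4, -0.8]
width: 0.995
grasp_force: 0.0
```

>>> send_rows([
  [-0.0171,0.0251,0.008,0],
  [-0.0171,0.0251,0.008,0],
  [-0.0171,0.0251,0.008,0],
  [-0.0171,0.0251,0.008,0],
  [-0.0171,0.0251,0.008,0],
])

```text
clock: 1.68
tcp_pos: [0.2427, 0.4257, 0.176]
tool_rot: [[0.174, 0.985, -0.0], [0.985, -0.174, -0.0], [-0.0, -0.0, -1.0]]
contact_force: [0.7, 0.1, -0.5]
width: 1.0
grasp_force: 0.0
```

>>> send_rows([
  [-0.0171,0.0251,0.008,0],
  [-0.0171,0.0251,0.008,0],
  [-0.0171,0.0251,0.008,0],
  [-0.0171,0.0251,0.008,0],
  [-0.0171,0.0251,0.008,0],
])

```text
clock: 2.1
tcp_pos: [0.351, 0.3192, 0.136]
tool_rot: [[0.174, 0.985, -0.0], [0.985, -0.174, -0.0], [-0.0, -0.0, -1.0]]
contact_force: [0.6, 1.7, -0.1]
width: 1.003
grasp_force: 0.0
```

>>> send_rows([
  [-0.0171,0.0251,0.008,0],
  [-0.0171,0.0251,0.008,0],
  [-0.0171,0.0251,0.008,0],
  [-0.0171,0.0251,0.008,0],
  [-0.0171,0.0251,0.008,0],
])

```text
clock: 2.52
tcp_pos: [0.4593, 0.2126, 0.096]
tool_rot: [[0.174, 0.985, -0.0], [0.985, -0.174, -0.0], [-0.0, -0.0, -1.0]]
contact_force: [0.4, 0.2, -0.1]
width: 0.999
grasp_force: 0.0
```

```bash
cat >> h.py <<'E'
def st():
    o=ctrl.get_obs();T=o['tool_rot'];print("t",round(o['clock'],2),"pos",o['tcp_pos'].round(4),"yaw_y",np.degrees(np.arctan2(T[1,1],T[0,1])).round(2),"tilt",T[:2,2].round(4),"F",o['contact_force'].round(1),"M",o['torque'].round(2),"w",round(o['width'],3),"g",round(o['grasp_force'],1));return o
def go(x,y,z,yaw):
    o=st();T=o['tool_rot'];print("rows total xyz",(T.T@(np.array([x,y,z])-o['tcp_pos'])).round(4),"turn",round(np.degrees(np.arctan2(T[1,1],T[0,1]))-yaw,2))
E
python3 -c "
from h import *
go(.459,.2125,.014,-10.3)
im,W=grab('top')
cv2.imwrite('pics/t1.png',cv2.resize(im[160:280,130:290,::-1],(800,600),interpolation=3))"
```

```text
t 2.52 pos [0.4593 0.2126 0.096 ] yaw_y -10.03 tilt [-0.0001 -0.    ] F [ 0.4  0.2 -0.1] M [-0.05  0.07 -0.03] w 0.999 g 0.0
rows total xyz [-0.0001 -0.0003  0.082 ] turn 0.27
```

View pics/t1.png

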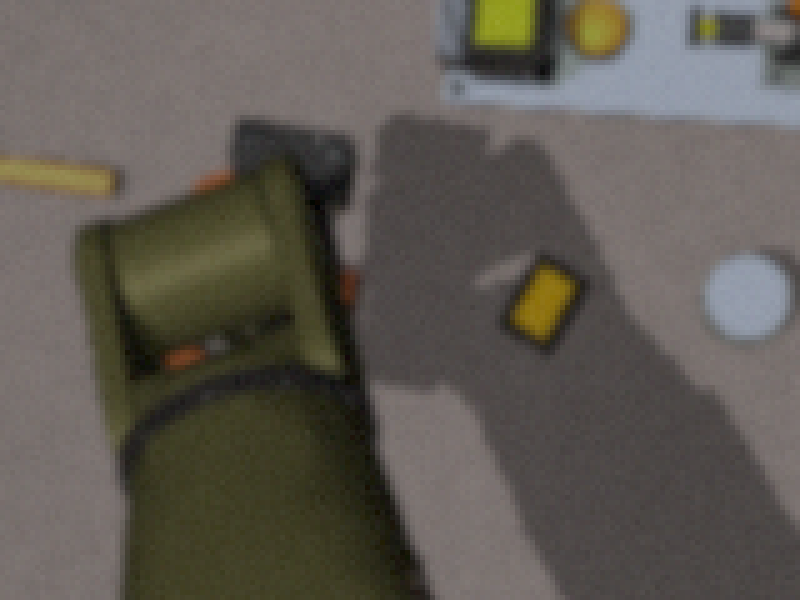

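The arm covers the briquette from above, as expected. A sliver of it shows at (348,285), so I will descend and use the scene camera to verify.

>>> send_rows([
  [0,0,0.02,0.3],
  [0,0,0.02,0],
  [0,0,0.02,0],
  [0,0,0.015,0],
  [0,0,0.007,0],
], jaw=0.8)

```text
clock: 2.98
tcp_pos: [0.4575, 0.2135, 0.0125]
tool_rot: [[0.18, 0.984, -0.003], [0.984, -0.18, -0.001], [-0.001, -0.002, -1.0]]
contact_force: [-0.2, -0.3, -0.1]
width: 0.798
grasp_force: 0.0
```

>>> send_rows([
  [0,0,0,0],
  [0,0,0,0],
  [0,0,0,0],
  [0,0,0,0],
  [0,0,0,0],
], jaw=0.4, grip_force=12)

```text
clock: 3.4
tcp_pos: [0.4589, 0.2141, 0.0154]
tool_rot: [[0.183, 0.983, 0.001], [0.983, -0.183, 0.001], [0.001, 0.001, -1.0]]
contact_force: [-0.7, -0.2, 4.5]
width: 0.532
grasp_force: 12.0
```

>>> send_rows([
  [0,0,0,0],
  [0,0,0,0],
  [0,0,0,0],
  [0,0,0,0],
  [0,0,0,0],
])

```text
clock: 3.82
tcp_pos: [0.4589, 0.2141, 0.0154]
tool_rot: [[0.183, 0.983, 0.001], [0.983, -0.183, 0.001], [0.001, 0.001, -1.0]]
contact_force: [-2.2, 0.6, 7.1]
width: 0.528
grasp_force: 12.0
```

```bash
python3 -c "
from h import *
st()
im,W=grab('scene')
cv2.imwrite('pics/s2.png',cv2.resize(im[120:260,280:440,::-1],(640,560),interpolation=3))"
```

```text
t 3.82 pos [0.4589 0.2141 0.0154] yaw_y -10.56 tilt [0.0013 0.0005] F [-2.2  0.6  7.1] M [-0.1   0.44  0.03] w 0.528 g 12.0
```

View pics/s2.png

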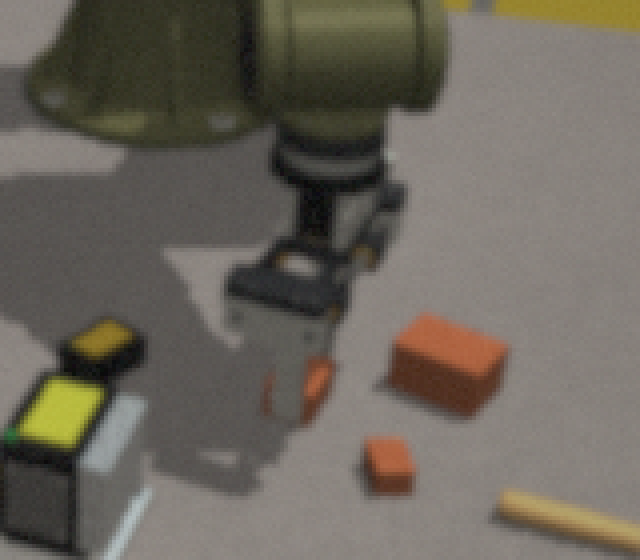

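The middle briquette is held between the jaws by its ends (finger at (288,385), orange visible on both sides), and the width reading of 49.6 mm fits. I will refine the rest's position while lifting.

>>> send_rows([
  [0,0,-0.01,0],
  [0,0,-0.025,0],
  [0,0,-0.03,0],
  [0,0,-0.03,0],
  [0,0,0,0],
], grip_force=15)

```text
clock: 4.28
tcp_pos: [0.4607, 0.2147, 0.1155]
tool_rot: [[0.183, 0.983, 0.008], [0.983, -0.183, 0.003], [0.004, 0.007, -1.0]]
contact_force: [0.8, -0.6, 0.6]
width: 0.532
grasp_force: 15.0
```

```bash
cat > d.py <<'E'
from h import *
from scipy.optimize import minimize
a=np.linspace(0,2*np.pi,60)
def disc(x,y): return np.vstack([np.c_[x+r*np.cos(a),y+r*np.sin(a),np.full(60,z)] for r,z in((.0205,.0304),(.0205,.027),(.01,.0332))])
for n in("top","scene"):
    z=np.load(n+".npz");im=z['im'].astype(float);f=im[...,0]-im[...,2]
    u,v=proj(n,[.64,.035,.031])[0].round().astype(int)
    sl=np.s_[v-9:v+10,u-9 if n=="scene" else u-6:u+(5 if n=="scene" else 10)]
    def cost(p):
        m=boxmask(n,disc(p[0]/1e3,p[1]/1e3))[sl].ravel();A=np.c_[m,np.ones_like(m)]
        x,*_=np.linalg.lstsq(A,f[sl].ravel(),rcond=None);return ((A@x-f[sl].ravel())**2).mean()
    r=minimize(cost,[640,35],method='Nelder-Mead',options=dict(initial_simplex=[[640,35],[645,35],[640,40]]))
    print(n,r.x.round(2),r.fun)
go(.640,.035,.1,-4.0)
E
python3 d.py
```

```text
top [640.87  35.32] 61.07839078374625
scene [641.5   36.74] 173.8491165574895
t 4.28 pos [0.4607 0.2147 0.1155] yaw_y -10.57 tilt [0.0079 0.003 ] F [ 0.8 -0.6  0.6] M [-0.03  0.11  0.01] w 0.532 g 15.0
rows total xyz [-0.1438  0.2092  0.0164] turn -6.57
```

>>> send_rows([
  [0,0,-0.025,0],
  [-0.0159,0.0233,0,0],
  [-0.0159,0.0233,0,0],
  [-0.0159,0.0233,0,0],
  [-0.0159,0.0233,0,0],
])

```text
clock: 4.7
tcp_pos: [0.5391, 0.1332, 0.1348]
tool_rot: [[0.183, 0.983, 0.0], [0.983, -0.183, 0.0], [0.0, 0.0, -1.0]]
contact_force: [0.1, -0.8, -0.8]
width: 0.535
grasp_force: 15.0
```

>>> send_rows([
  [-0.0159,0.0233,0,0],
  [-0.0159,0.0233,0,0],
  [-0.0159,0.0233,0,0],
  [-0.0159,0.0233,0,0],
  [-0.0155,0.0236,0,0],
])

```text
clock: 5.12
tcp_pos: [0.6394, 0.0338, 0.1345]
tool_rot: [[0.184, 0.983, -0.0], [0.983, -0.184, -0.0], [-0.0, -0.0, -1.0]]
contact_force: [-0.1, 0.7, -0.5]
width: 0.534
grasp_force: 15.0
```

>>> send_rows([
  [0,0,0,-3.3],
  [0,0,0,-3.3],
  [0,0,0,0],
  [0,0,0,0],
])

```text
clock: 5.45
tcp_pos: [0.6385, 0.035, 0.1344]
tool_rot: [[0.071, 0.997, -0.0], [0.997, -0.071, -0.0], [-0.0, -0.0, -1.0]]
contact_force: [-0.1, -0.7, -0.4]
width: 0.535
grasp_force: 15.0
```

```bash
python3 -c "
from h import *
go(.641,.036,.0495,-4.0)"
```

```text
t 5.45 pos [0.6385 0.035  0.1344] yaw_y -4.08 tilt [-0.0004 -0.    ] F [-0.1 -0.7 -0.4] M [-0.06  0.05  0.03] w 0.535 g 15.0
rows total xyz [0.0011 0.0024 0.0849] turn -0.08
```

>>> send_rows([
  [0.0011,0.0024,0.02,0],
  [0,0,0.02,0],
  [0,0,0.02,0],
  [0,0,0.015,0],
  [0,0,0.005,0],
])

```text
clock: 5.87
tcp_pos: [0.6399, 0.0363, 0.0521]
tool_rot: [[0.071, 0.997, -0.003], [0.997, -0.071, -0.0], [-0.0, -0.003, -1.0]]
contact_force: [0.1, 0.7, -1.5]
width: 0.531
grasp_force: 15.0
```

>>> send_rows([
  [0,0,0,0],
  [0,0,0,0],
])

```text
clock: 6.03
tcp_pos: [0.6415, 0.0361, 0.0553]
tool_rot: [[0.07, 0.998, 0.001], [0.998, -0.07, 0.0], [0.0, 0.001, -1.0]]
contact_force: [-0.1, -0.1, -0.0]
width: 0.532
grasp_force: 15.0
```

```bash
python3 -c "
from h import *
go(.641,.036,.0495,-4.0)
im,W=grab('scene')
cv2.imwrite('pics/s3.png',cv2.resize(im[170:270,200:330,::-1],(780,600),interpolation=3))"
```

```text
t 6.03 pos [0.6415 0.0361 0.0553] yaw_y -4.01 tilt [0.0008 0.    ] F [-0.1 -0.1 -0. ] M [-0.03  0.02 -0.01] w 0.532 g 15.0
rows total xyz [-0.0002 -0.0005  0.0058] turn -0.01
```

View pics/s3.png

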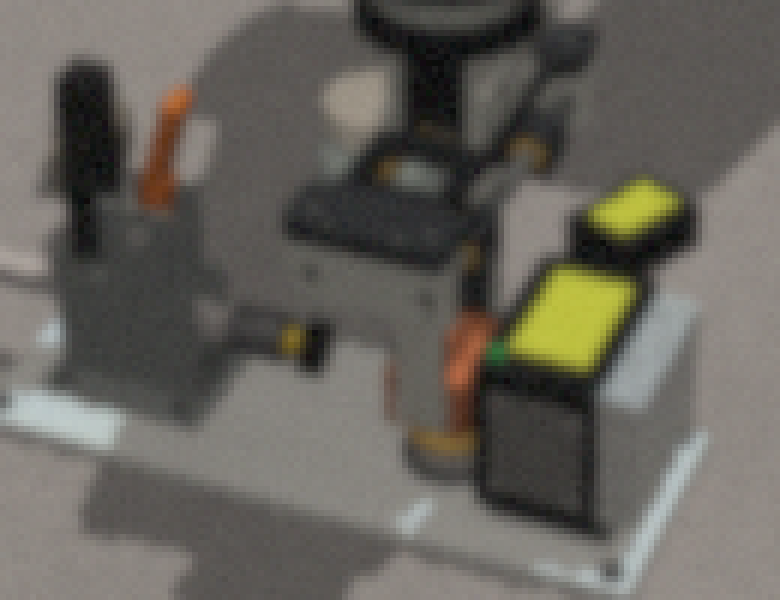

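The briquette is about 6 mm above the brass rest at (440,440), in front of the window, with the finger roughly central on its end. I will lower gently.

>>> send_rows([
  [0,-0.0004,0.002,0],
  [0,0,0.0015,0],
  [0,0,0,0],
  [0,0,0,0],
])

```text
clock: 6.42
tcp_pos: [0.6408, 0.036, 0.0512]
tool_rot: [[0.07, 0.998, 0.0], [0.998, -0.07, -0.0], [0.0, 0.0, -1.0]]
contact_force: [0.0, -0.2, -0.5]
width: 0.528
grasp_force: 15.0
```

>>> send_rows([
  [0,0,0.0008,0],
  [0,0,0,0],
  [0,0,0,0],
])

```text
clock: 6.67
tcp_pos: [0.6408, 0.036, 0.0501]
tool_rot: [[0.069, 0.998, -0.0], [0.998, -0.069, -0.0], [-0.0, -0.0, -1.0]]
contact_force: [-0.1, -0.4, -0.1]
width: 0.535
grasp_force: 15.0
```

>>> send_rows([
  [0,0,0.0007,0],
  [0,0,0,0],
  [0,0,0,0],
])

```text
clock: 6.92
tcp_pos: [0.6408, 0.036, 0.0494]
tool_rot: [[0.07, 0.998, -0.0], [0.998, -0.07, 0.0], [0.0, -0.0, -1.0]]
contact_force: [-0.2, 0.5, -1.0]
width: 0.533
grasp_force: 15.0
```

>>> send_rows([
  [0,0,0.0006,0],
  [0,0,0,0],
  [0,0,0,0],
])

```text
clock: 7.17
tcp_pos: [0.6408, 0.036, 0.049]
tool_rot: [[0.069, 0.998, 0.0], [0.998, -0.069, -0.0], [-0.0, 0.0, -1.0]]
contact_force: [-1.1, -0.3, 0.7]
width: 0.531
grasp_force: 15.0
```

>>> send_rows([
  [0,0,0.0005,0],
  [0,0,0,0],
  [0,0,0,0],
])

```text
clock: 7.42
tcp_pos: [0.6409, 0.036, 0.0488]
tool_rot: [[0.069, 0.998, 0.0], [0.998, -0.069, -0.0], [0.0, 0.0, -1.0]]
contact_force: [-3.1, -0.5, 5.2]
width: 0.529
grasp_force: 15.0
```

```bash
python3 -c "
from h import *
st()"
```

```text
t 7.42 pos [0.6409 0.036  0.0488] yaw_y -3.98 tilt [ 0.0003 -0.    ] F [-3.1 -0.5  5.2] M [-0.05  0.48  0.02] w 0.529 g 15.0
```

>>> send_rows([
  [0,0,-0.0006,0],
  [0,0,0,0],
  [0,0,0,0],
], grip_force=6)

```text
clock: 7.67
tcp_pos: [0.6408, 0.036, 0.0489]
tool_rot: [[0.069, 0.998, 0.0], [0.998, -0.069, 0.0], [0.0, 0.0, -1.0]]
contact_force: [-0.2, -0.4, 1.7]
width: 0.528
grasp_force: 6.0
```

>>> send_rows([
  [0,0,0,0],
  [0,0,0,0],
  [0,0,0,0],
], jaw=0.56)

```text
clock: 7.92
tcp_pos: [0.6407, 0.036, 0.0487]
tool_rot: [[0.07, 0.998, -0.0], [0.998, -0.07, -0.0], [-0.0, -0.0, -1.0]]
contact_force: [0.4, -0.0, -0.4]
width: 0.562
grasp_force: 0.0
```

>>> send_rows([
  [0,0,0,0],
  [0,0,0,0],
  [0,0,0,0],
], jaw=0.62)

```text
clock: 8.17
tcp_pos: [0.6408, 0.036, 0.0489]
tool_rot: [[0.069, 0.998, -0.0], [0.998, -0.069, -0.0], [-0.0, -0.0, -1.0]]
contact_force: [0.3, 0.3, -0.4]
width: 0.618
grasp_force: 0.0
```

>>> send_rows([
  [0,0,0,0],
  [0,0,0,0],
  [0,0,0,0],
  [0,0,0,0],
], jaw=0.75)

```text
clock: 8.5
tcp_pos: [0.6408, 0.036, 0.049]
tool_rot: [[0.069, 0.998, 0.0], [0.998, -0.069, -0.0], [-0.0, 0.0, -1.0]]
contact_force: [0.2, 0.0, 0.0]
width: 0.748
grasp_force: 0.0
```

>>> send_rows([
  [0,0,-0.003,0],
  [0,0,-0.01,0],
  [0,0,-0.02,0],
  [0,0,-0.03,0],
  [0,0,-0.035,0],
])

```text
clock: 8.92
tcp_pos: [0.6401, 0.036, 0.1476]
tool_rot: [[0.069, 0.998, -0.002], [0.998, -0.069, -0.0], [-0.0, -0.002, -1.0]]
contact_force: [1.3, -0.8, 0.2]
width: 0.753
grasp_force: 0.0
```

>>> send_rows([
  [0,0,-0.03,0],
  [-0.03,-0.02,-0.02,0],
  [-0.03,-0.02,0,-6],
  [-0.03,-0.02,0,-6],
  [-0.03,-0.02,0,-6],
])

```text
clock: 9.33
tcp_pos: [0.5609, -0.085, 0.1985]
tool_rot: [[-0.248, 0.969, 0.002], [0.969, 0.248, -0.0], [-0.001, 0.001, -1.0]]
contact_force: [1.2, 0.7, 0.6]
width: 0.748
grasp_force: 0.0
```

```bash
python3 -c "
from h import *
st()
a,_=grab('scene');b,_=grab('top')
A=cv2.resize(a[170:270,200:330,::-1],(520,400),interpolation=3)
B=cv2.resize(b[140:190,200:320,::-1],(520,200),interpolation=3)
cv2.imwrite('pics/s4.png',np.vstack([A,B]))
np.savez('scene4.npz',im=a,W=_);np.savez('top4.npz',im=b)"
```

```text
t 9.33 pos [ 0.5609 -0.085   0.1985] yaw_y 14.37 tilt [ 0.0016 -0.0004] F [1.2 0.7 0.6] M [-0.09  0.02 -0.03] w 0.748 g 0.0
```

View pics/s4.png

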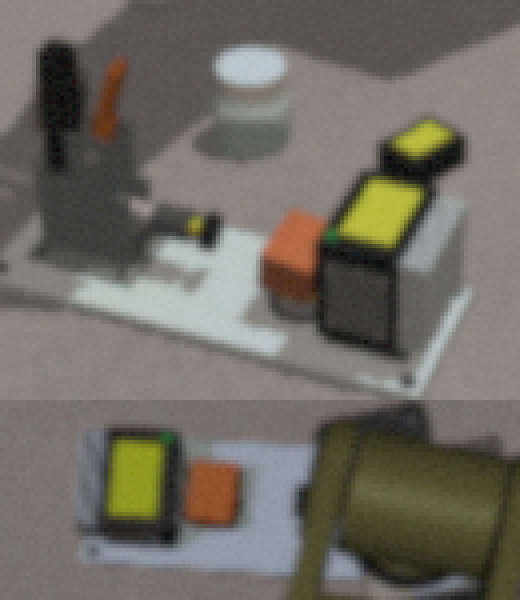

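The briquette is released and stands on the rest at (293,255) in the upper view, square to the window with a small gap; in the lower view it is at (213,493). I will measure its pose and the squeeze geometry.

```bash
cat > p.py <<'E'
from h import *
from scipy.optimize import minimize
im=np.load('top4.npz')['im'].astype(float);f=im[...,0]-im[...,2]
u,v=proj('top',[.641,.036,.064])[0].round().astype(int);sl=np.s_[v-12:v+13,u-8:u+13]
def cost(p):
    m=boxmask('top',box(p[0]/1e3,p[1]/1e3,np.radians(p[2]),.05,.036,.034,.064))[sl].ravel();A=np.c_[m,np.ones_like(m)]
    x,*_=np.linalg.lstsq(A,f[sl].ravel(),rcond=None);return ((A@x-f[sl].ravel())**2).mean()
r=minimize(cost,[641,36,-4],method='Nelder-Mead',options=dict(initial_simplex=[[641,36,-4],[645,36,-4],[641,40,-4],[641,36,0]]));print("briq top",r.x.round(2),r.fun)
W=np.load('scene4.npz')['W'];s=np.load('scene4.npz')['im'].astype(float)
m=(s[...,0]-s[...,2]>45)&(W[...,2]>.05)&(abs(W[...,0]-.64)<.06)&(abs(W[...,1]-.03)<.06)
P=W[m];top=P[P[:,2]>.058];c=np.linalg.lstsq(np.c_[top[:,:2]-top[:,:2].mean(0),np.ones(len(top))],top[:,2],rcond=None)[0];print("top plane",len(top),c.round(3),top[:,2].std())
# holder frame prediction, trigger/handle points from depth in holder axes
D=np.array([.641,.0355]);ps=np.radians(-4.0);hx=np.array([np.cos(ps),np.sin(ps)]);hy=np.array([-np.sin(ps),np.cos(ps)])
O=D-.055*hy;print("O",O)
for n in("top","scene"):
    z=np.load(n+".npz");im=z['im'].astype(float);W=z['W'];Q=np.stack([(W[...,:2]-O)@hx,(W[...,:2]-O)@hy,W[...,2]],-1)*1e3
    near=(abs(Q[...,0])<30)&(abs(Q[...,1]+95)<60)
    tr=near&(im[...,0]-im[...,2]>50)&(Q[...,2]>95)
    for lo in(115,130,145,155):
        a=Q[tr&(Q[...,2]>lo)&(Q[...,2]<lo+15)]
        if len(a): print(n,"trig z",lo,a.mean(0).round(1),a.min(0).round(1),a.max(0).round(1),len(a))
    hd=near&(im.max(-1)<60)&(Q[...,2]>145);a=Q[hd];print(n,"handle",a.mean(0).round(1),np.percentile(a,[5,95],axis=0).round(1))
for y in(-75,-130): print(y,O+hy*y/1e3)
E
python3 p.py
```

```text
briq top [643.76  36.45  -5.42] 137.32604234601067
top plane 0 [0. 0. 0.] nan
O [ 0.63716339 -0.01936602]
top trig z 115 [ -2.2 -85.7 123.2] [ -6.7 -87.3 116.6] [  2.3 -84.  129.8] 2
top trig z 130 [ -2.3 -81.3 138.1] [ -8.1 -83.5 130.2] [  2.8 -79.6 144.4] 8
top trig z 145 [ -3.  -74.5 154.5] [ -7.5 -77.  147.4] [  3.3 -67.  159.3] 5
top trig z 155 [ -2.6 -71.1 162.4] [ -8.6 -76.4 155.6] [  4.5 -66.6 167.5] 17
top handle [  -4.7 -112.9  162.6] [[ -13.2 -121.8  145.8]
 [   5.4 -103.8  168.3]]
scene trig z 115 [  5.1 -78.7 121.4] [ -4.6 -83.7 115.3] [  9.4 -75.6 129.1] 22
scene trig z 130 [  8.4 -75.7 136.6] [  6.2 -79.5 130.3] [ 11.3 -73.6 142.6] 9
scene trig z 145 [  7.3 -70.6 152.6] [ -4.2 -74.6 145. ] [ 10.6 -66.3 159.7] 16
scene trig z 155 [  3.9 -68.1 162.9] [ -5.  -74.  155.4] [ 10.6 -63.3 167.1] 23
scene handle [   7.2 -110.1  158.5] [[  -3.  -118.8  145.7]
 [  12.9 -104.   169.3]]
-75 [ 0.63193166 -0.09418333]
-130 [ 0.62809505 -0.14904935]p.py:11: RuntimeWarning: Mean of empty slice.
  P=W[m];top=P[P[:,2]>.058];c=np.linalg.lstsq(np.c_[top[:,:2]-top[:,:2].mean(0),np.ones(len(top))],top[:,2],rcond=None)[0];print("top plane",len(top),c.round(3),top[:,2].std())
  ret = um.true_divide(
  ret = _var(a, axis=axis, dtype=dtype, out=out, ddof=ddof,
  arrmean = um.true_divide(arrmean, div, out=arrmean,
  ret = ret.dtype.type(ret / rcount)
```

>>> send_rows([
  [0,0,-0.004,-6.5],
  [0,0,-0.004,-6.5],
  [0,0,-0.004,-6.5],
  [0,0,0,-6.5],
  [0,0,0,-6.5],
], jaw=1.0)

```text
clock: 9.85
tcp_pos: [0.5625, -0.0839, 0.2101]
tool_rot: [[-0.729, 0.685, 0.001], [0.685, 0.729, -0.0], [-0.001, 0.001, -1.0]]
contact_force: [-0.8, 0.5, -0.2]
width: 0.999
grasp_force: 0.0
```

>>> send_rows([
  [0,0,0,-6.5],
  [0,0,0,-6.5],
  [0,0,0,-6.5],
  [0,0,0,-6.5],
  [0,0,0,-6.5],
])

```text
clock: 10.27
tcp_pos: [0.5624, -0.0838, 0.2098]
tool_rot: [[-0.983, 0.186, 0.001], [0.186, 0.983, -0.0], [-0.001, 0.0, -1.0]]
contact_force: [0.1, 0.2, -0.5]
width: 1.003
grasp_force: 0.0
```

>>> send_rows([
  [0,0,0,-6.6],
  [0,0,0,0],
  [0,0,0,0],
])

```text
clock: 10.52
tcp_pos: [0.5624, -0.0839, 0.2095]
tool_rot: [[-0.997, 0.08, 0.001], [0.08, 0.997, -0.0], [-0.001, -0.0, -1.0]]
contact_force: [-0.4, 0.6, 0.3]
width: 0.996
grasp_force: 0.0
```

```bash
python3 -c "
from h import *
go(.6302,-.1191,.205,86.0)"
```

```text
t 10.52 pos [ 0.5624 -0.0839  0.2095] yaw_y 85.39 tilt [ 0.0007 -0.0001] F [-0.4  0.6  0.3] M [ 0.04  0.05 -0.02] w 0.996 g 0.0
rows total xyz [-0.0704 -0.0296  0.0046] turn -0.61
```

>>> send_rows([
  [-0.0176,-0.0074,0,-0.6],
  [-0.0176,-0.0074,0,0],
  [-0.0176,-0.0074,0,0],
  [-0.0176,-0.0074,0,0],
  [0,0,0,0],
])

```text
clock: 10.93
tcp_pos: [0.632, -0.1196, 0.2085]
tool_rot: [[-0.997, 0.071, 0.0], [0.071, 0.997, -0.0], [-0.0, -0.0, -1.0]]
contact_force: [0.4, 0.0, -0.7]
width: 1.002
grasp_force: 0.0
```

>>> send_rows([
  [0,0,0.01,0],
  [0,0,0,0],
  [0,0,0,0],
])

```text
clock: 11.18
tcp_pos: [0.6296, -0.1181, 0.1983]
tool_rot: [[-0.998, 0.067, -0.001], [0.067, 0.998, 0.0], [0.001, 0.0, -1.0]]
contact_force: [-0.0, 0.1, 0.3]
width: 1.002
grasp_force: 0.0
```

```bash
python3 -c "
from h import *
go(.6302,-.1191,.130,86.0)
a,W=grab('scene')
cv2.imwrite('pics/s5.png',cv2.resize(a[130:260,180:320,::-1],(640,594),interpolation=3))"
```

```text
t 11.18 pos [ 0.6296 -0.1181  0.1983] yaw_y 86.15 tilt [-0.0014  0.0004] F [-0.   0.1  0.3] M [-0.01 -0.01  0.01] w 1.002 g 0.0
rows total xyz [-0.0008 -0.001   0.0683] turn 0.15
```

View pics/s5.png

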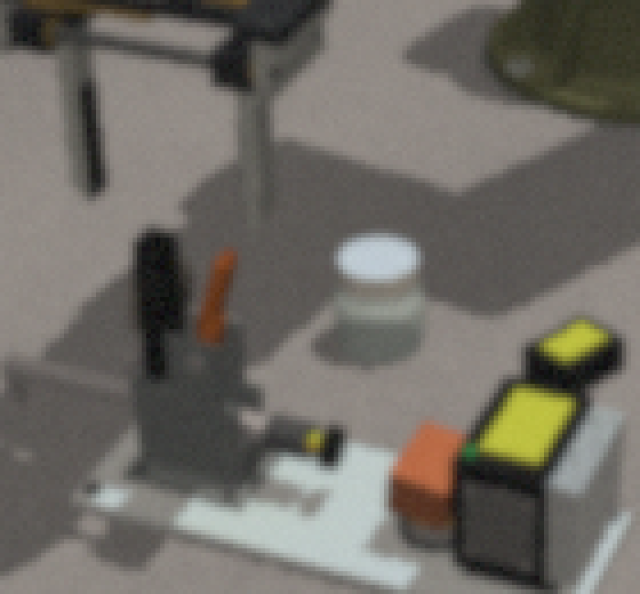

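The fingers hang with tips at (92,190) and (257,220), and the handle and trigger lie between them at x 136–237. The trigger side has the smaller clearance, so I will shift 5 mm forward and then descend.

>>> send_rows([
  [-0.001,0.004,0,0],
  [0,0,0.015,0],
  [0,0,0.015,0],
  [0,0,0.015,0],
  [0,0,0.012,0],
])

```text
clock: 11.65
tcp_pos: [0.6314, -0.1142, 0.1413]
tool_rot: [[-0.998, 0.066, -0.0], [0.066, 0.998, 0.0], [0.0, 0.0, -1.0]]
contact_force: [0.2, -0.4, -0.6]
width: 1.002
grasp_force: 0.0
```

>>> send_rows([
  [0,0,0.008,0],
  [0,0,0.003,0],
  [0,0,0,0],
  [0,0,0,0],
], grip_force=14)

```text
clock: 11.98
tcp_pos: [0.6319, -0.1147, 0.1316]
tool_rot: [[-0.998, 0.066, 0.001], [0.066, 0.998, -0.0], [-0.001, -0.0, -1.0]]
contact_force: [0.5, -1.5, 0.8]
width: 1.0
grasp_force: 0.0
```

>>> send_rows([
  [0,0,0,0],
  [0,0,0,0],
  [0,0,0,0],
], jaw=0.85)

```text
clock: 12.23
tcp_pos: [0.6318, -0.1147, 0.1315]
tool_rot: [[-0.998, 0.066, 0.001], [0.066, 0.998, -0.0], [-0.001, -0.0, -1.0]]
contact_force: [-0.1, 0.0, -0.5]
width: 0.858
grasp_force: 0.0
```

```bash
python3 -c "
from h import *
go(.6302,-.1191,.130,86.0)"
```

```text
t 12.23 pos [ 0.6318 -0.1147  0.1315] yaw_y 86.22 tilt [ 0.0008 -0.0002] F [-0.1  0.  -0.5] M [0.06 0.03 0.05] w 0.858 g 0.0
rows total xyz [ 0.0013 -0.0045  0.0015] turn 0.22
```

>>> send_rows([
  [0,-0.004,0,0],
  [0,-0.004,0,0],
  [0,0,0,0],
], jaw=0.8)

```text
clock: 12.48
tcp_pos: [0.6313, -0.123, 0.1314]
tool_rot: [[-0.998, 0.066, 0.001], [0.066, 0.998, 0.001], [-0.001, 0.001, -1.0]]
contact_force: [-0.6, 3.7, 2.9]
width: 0.799
grasp_force: 2.0
```

>>> send_rows([
  [0,0,0,0],
  [0,0,0,0],
], jaw=0.7)

```text
clock: 12.65
tcp_pos: [0.6314, -0.1222, 0.1315]
tool_rot: [[-0.998, 0.066, 0.001], [0.066, 0.998, 0.001], [-0.001, 0.001, -1.0]]
contact_force: [0.4, 5.9, 5.0]
width: 0.711
grasp_force: 2.9
```

>>> send_rows([
  [0,0,0,0],
  [0,0,0,0],
], jaw=0.6)

```text
clock: 12.82
tcp_pos: [0.6314, -0.1222, 0.1315]
tool_rot: [[-0.998, 0.066, 0.001], [0.066, 0.998, 0.001], [-0.001, 0.001, -1.0]]
contact_force: [0.1, 6.1, 4.2]
width: 0.614
grasp_force: 2.8
```

>>> send_rows([
  [0,0,0,0],
  [0,0,0,0],
], jaw=0.5)

```text
clock: 12.98
tcp_pos: [0.6315, -0.1222, 0.1316]
tool_rot: [[-0.998, 0.066, 0.001], [0.066, 0.998, 0.001], [-0.001, 0.001, -1.0]]
contact_force: [-0.6, 5.2, 4.9]
width: 0.509
grasp_force: 2.6
```

>>> send_rows([
  [0,0,0,0],
  [0,0,0,0],
  [0,0,0,0],
], jaw=0.42)

```text
clock: 13.23
tcp_pos: [0.6315, -0.1217, 0.1314]
tool_rot: [[-0.998, 0.066, 0.001], [0.066, 0.998, 0.002], [-0.001, 0.002, -1.0]]
contact_force: [0.8, 6.1, 5.7]
width: 0.448
grasp_force: 14.8
```

```bash
python3 -c "
from h import *
st()"
```

```text
t 13.23 pos [ 0.6315 -0.1217  0.1314] yaw_y 86.23 tilt [0.001  0.0015] F [0.8 6.1 5.7] M [ 1.82 -0.02 -0.05] w 0.448 g 14.8
```

```bash
cat > y.py <<'E'
from h import *
st()
im,W=grab('scene');f=im.astype(float)
D=np.array([.641,.0355]);ps=np.radians(-4.0);hx=np.array([np.cos(ps),np.sin(ps)]);hy=np.array([-np.sin(ps),np.cos(ps)]);O=D-.055*hy
# project along rod axis line: plunger yellow pixels near line z=.049
ys=np.arange(-.06,.06,.0005)
p=proj('scene',np.c_[O+np.outer(ys,hy),np.full_like(ys,.049)])
u,v=p.T
def line(off):
    return cv2.remap(f.astype(np.float32),u.astype(np.float32).reshape(1,-1),(v+off).astype(np.float32).reshape(1,-1),1)[0]
a=np.mean([line(o) for o in(-1,0,1)],0);yel=np.clip(a[:,1]-a[:,2]-15,0,None)*(a[:,0]-a[:,1]<25)
print("yellow y mm",(yel@ys/yel.sum()*1e3).round(1) if yel.sum()>0 else None,"sum",yel.sum().round(),"peak",yel.max().round())
b=a.mean(1);i=slice(None,None,6)
print("bright",list(zip((ys[i]*1e3).round().astype(int).tolist(),b[i].round().astype(int).tolist(),(a[i,0]-a[i,2]).round().astype(int).tolist())))
E
python3 y.py
```

```text
t 13.23 pos [ 0.6315 -0.1217  0.1314] yaw_y 86.23 tilt [0.001  0.0015] F [0.8 6.1 5.7] M [ 1.82 -0.02 -0.05] w 0.448 g 14.8
yellow y mm -11.8 sum 999.0 peak 59.0
bright [(-60, 113, 10), (-57, 117, 11), (-54, 116, 11), (-51, 118, 11), (-48, 118, 10), (-45, 108, 9), (-42, 87, 5), (-39, 69, 2), (-36, 65, 2), (-33, 64, 1), (-30, 65, 2), (-27, 64, 2), (-24, 66, 2), (-21, 65, 7), (-18, 74, 29), (-15, 94, 63), (-12, 105, 81), (-9, 92, 68), (-6, 61, 35), (-3, 35, 9), (0, 33, 0), (3, 59, -2), (6, 111, -4), (9, 162, -7), (12, 190, -9), (15, 197, -10), (18, 198, -9), (21, 196, -8), (24, 192, -5), (27, 179, 12), (30, 152, 48), (33, 130, 91), (36, 122, 112), (39, 120, 116), (42, 121, 117), (45, 121, 117), (48, 122, 117), (51, 123, 117), (54, 124, 115), (57, 122, 114)]
```

>>> send_rows([
  [0,0,0,0],
  [0,0,0,0],
  [0,0,0,0],
  [0,0,0,0],
  [0,0,0,0],
], jaw=0.9)

```text
clock: 13.7
tcp_pos: [0.6309, -0.1229, 0.1306]
tool_rot: [[-0.998, 0.066, -0.001], [0.066, 0.998, -0.0], [0.001, -0.0, -1.0]]
contact_force: [0.2, 1.7, -0.6]
width: 0.765
grasp_force: 0.6
```

>>> send_rows([
  [0,0,0,0],
  [0,0,0,0],
], grip_force=18)

```text
clock: 13.87
tcp_pos: [0.631, -0.1229, 0.1308]
tool_rot: [[-0.998, 0.066, -0.0], [0.066, 0.998, -0.0], [0.0, -0.0, -1.0]]
contact_force: [0.1, -0.7, -0.9]
width: 0.887
grasp_force: 0.0
```

```bash
python3 y.py; python3 - <<'E'
E
```

```text
t 13.87 pos [ 0.631  -0.1229  0.1308] yaw_y 86.21 tilt [-0.0003 -0.0002] F [ 0.1 -0.7 -0.9] M [-0.02  0.02  0.03] w 0.887 g 0.0
yellow y mm -11.6 sum 971.0 peak 58.0
bright [(-60, 116, 10), (-57, 116, 9), (-54, 113, 10), (-51, 114, 9), (-48, 114, 10), (-45, 107, 10), (-42, 90, 5), (-39, 72, 3), (-36, 66, 2), (-33, 64, 1), (-30, 65, 3), (-27, 64, 2), (-24, 66, 3), (-21, 67, 5), (-18, 73, 26), (-15, 94, 61), (-12, 104, 81), (-9, 91, 68), (-6, 62, 36), (-3, 37, 10), (0, 32, 3), (3, 58, -1), (6, 111, -5), (9, 162, -7), (12, 190, -9), (15, 197, -9), (18, 197, -9), (21, 196, -8), (24, 192, -5), (27, 179, 11), (30, 154, 47), (33, 131, 91), (36, 122, 112), (39, 120, 115), (42, 122, 116), (45, 122, 116), (48, 122, 116), (51, 122, 116), (54, 123, 116), (57, 122, 115)]
```

>>> send_rows([
  [0,0,0,0],
  [0,0,0,0],
], jaw=0.75)

```text
clock: 14.08
tcp_pos: [0.6312, -0.1224, 0.1312]
tool_rot: [[-0.998, 0.066, 0.0], [0.066, 0.998, 0.001], [-0.0, 0.001, -1.0]]
contact_force: [-0.1, 3.9, 3.5]
width: 0.793
grasp_force: 2.1
```

>>> send_rows([
  [0,0,0,0],
  [0,0,0,0],
], jaw=0.65)

```text
clock: 14.25
tcp_pos: [0.6314, -0.122, 0.1316]
tool_rot: [[-0.998, 0.066, 0.001], [0.066, 0.998, 0.001], [-0.001, 0.001, -1.0]]
contact_force: [0.5, 6.3, 5.3]
width: 0.667
grasp_force: 2.9
```

>>> send_rows([
  [0,0,0,0],
  [0,0,0,0],
], jaw=0.55)

```text
clock: 14.42
tcp_pos: [0.6315, -0.122, 0.1316]
tool_rot: [[-0.998, 0.066, 0.001], [0.066, 0.998, 0.001], [-0.001, 0.001, -1.0]]
contact_force: [-0.2, 5.0, 4.4]
width: 0.562
grasp_force: 2.7
```

>>> send_rows([
  [0,0,0,0],
  [0,0,0,0],
], jaw=0.46)

```text
clock: 14.58
tcp_pos: [0.6315, -0.1211, 0.1315]
tool_rot: [[-0.998, 0.065, 0.001], [0.065, 0.998, 0.002], [-0.001, 0.003, -1.0]]
contact_force: [1.9, 14.3, 4.6]
width: 0.472
grasp_force: 7.4
```

>>> send_rows([
  [0,0,0,0],
  [0,0,0,0],
  [0,0,0,0],
  [0,0,0,0],
], jaw=0.38)

```text
clock: 14.92
tcp_pos: [0.6314, -0.1227, 0.1316]
tool_rot: [[-0.998, 0.066, 0.001], [0.066, 0.998, 0.0], [-0.001, 0.0, -1.0]]
contact_force: [0.7, 1.2, 4.7]
width: 0.429
grasp_force: 19.9
```

```bash
sed -i '/^b=/d;/bright/d' y.py; python3 y.py; sed "s/im,W=grab('scene')/im=np.load('scene.npz')['im']/;s/^st()//" y.py | python3 -
```

```text
t 14.92 pos [ 0.6314 -0.1227  0.1316] yaw_y 86.2 tilt [0.0013 0.0002] F [0.7 1.2 4.7] M [ 1.44 -0.14 -0.05] w 0.429 g 19.9
yellow y mm -1.6 sum 1006.0 peak 57.0
yellow y mm -20.9 sum 858.0 peak 51.0
```

>>> send_rows([
  [0,0,0,0],
  [0,0,0,0],
  [0,0,0,0],
  [0,0,0,0],
  [0,0,0,0],
], jaw=0.9)

```text
clock: 15.38
tcp_pos: [0.6309, -0.1228, 0.1305]
tool_rot: [[-0.998, 0.066, -0.001], [0.066, 0.998, -0.0], [0.001, -0.0, -1.0]]
contact_force: [0.9, 0.9, -0.1]
width: 0.746
grasp_force: 0.3
```

>>> send_rows([
  [0,0,0,0],
  [0,0,0,0],
  [0,0,0,0],
])

```text
clock: 15.63
tcp_pos: [0.6311, -0.1228, 0.1309]
tool_rot: [[-0.998, 0.066, -0.0], [0.066, 0.998, -0.0], [0.0, -0.0, -1.0]]
contact_force: [0.2, 0.2, 1.0]
width: 0.897
grasp_force: 0.0
```

```bash
python3 y.py
```

```text
t 15.63 pos [ 0.6311 -0.1228  0.1309] yaw_y 86.22 tilt [-0.0001 -0.0002] F [0.2 0.2 1. ] M [0.   0.04 0.04] w 0.897 g 0.0
yellow y mm -1.5 sum 1029.0 peak 58.0
```

>>> send_rows([
  [0,0,0,0],
  [0,0,0,0],
], jaw=0.75, grip_force=9)

```text
clock: 15.85
tcp_pos: [0.6313, -0.1222, 0.1313]
tool_rot: [[-0.998, 0.066, 0.001], [0.066, 0.998, 0.001], [-0.001, 0.001, -1.0]]
contact_force: [-0.7, 6.6, 5.2]
width: 0.792
grasp_force: 3.4
```

>>> send_rows([
  [0,0,0,0],
  [0,0,0,0],
], jaw=0.65)

```text
clock: 16.02
tcp_pos: [0.6315, -0.1218, 0.1318]
tool_rot: [[-0.998, 0.065, 0.001], [0.065, 0.998, 0.001], [-0.001, 0.001, -1.0]]
contact_force: [-1.3, 5.4, 4.3]
width: 0.669
grasp_force: 2.9
```

>>> send_rows([
  [0,0,0,0],
  [0,0,0,0],
], jaw=0.55)

```text
clock: 16.18
tcp_pos: [0.6316, -0.1219, 0.1318]
tool_rot: [[-0.998, 0.065, 0.001], [0.065, 0.998, 0.001], [-0.001, 0.001, -1.0]]
contact_force: [1.6, 5.3, 4.8]
width: 0.564
grasp_force: 2.7
```

>>> send_rows([
  [0,0,0,0],
  [0,0,0,0],
], jaw=0.46)

```text
clock: 16.35
tcp_pos: [0.6316, -0.121, 0.1316]
tool_rot: [[-0.998, 0.065, 0.001], [0.065, 0.998, 0.003], [-0.001, 0.003, -1.0]]
contact_force: [1.8, 15.3, 4.9]
width: 0.47
grasp_force: 7.2
```

>>> send_rows([
  [0,0,0,0],
  [0,0,0,0],
  [0,0,0,0],
  [0,0,0,0],
], jaw=0.38)

```text
clock: 16.68
tcp_pos: [0.6316, -0.1209, 0.1316]
tool_rot: [[-0.998, 0.065, 0.001], [0.065, 0.998, 0.002], [-0.001, 0.003, -1.0]]
contact_force: [0.8, 10.9, 4.2]
width: 0.469
grasp_force: 9.1
```

```bash
python3 y.py
```

```text
t 16.68 pos [ 0.6316 -0.1209  0.1316] yaw_y 86.26 tilt [0.0012 0.0025] F [ 0.8 10.9  4.2] M [ 2.38 -0.19 -0.1 ] w 0.469 g 9.1
yellow y mm 6.1 sum 1037.0 peak 61.0
```

>>> send_rows([
  [0,0,0,0],
  [0,0,0,0],
  [0,0,0,0],
  [0,0,0,0],
  [0,0,0,0],
], jaw=0.9)

```text
clock: 17.15
tcp_pos: [0.6309, -0.1229, 0.1307]
tool_rot: [[-0.998, 0.066, -0.001], [0.066, 0.998, -0.0], [0.001, -0.0, -1.0]]
contact_force: [-0.4, 0.2, -0.9]
width: 0.787
grasp_force: 0.0
```

>>> send_rows([
  [0,0,0,0],
  [0,0,0,0],
  [0,0,0,0],
])

```text
clock: 17.4
tcp_pos: [0.6311, -0.1228, 0.1309]
tool_rot: [[-0.998, 0.066, -0.0], [0.066, 0.998, -0.0], [0.0, -0.0, -1.0]]
contact_force: [-0.4, -0.5, -0.2]
width: 0.897
grasp_force: 0.0
```

```bash
python3 y.py
```

```text
t 17.4 pos [ 0.6311 -0.1228  0.1309] yaw_y 86.21 tilt [-0.0001 -0.0001] F [-0.4 -0.5 -0.2] M [ 0.05 -0.02  0.03] w 0.897 g 0.0
yellow y mm 6.1 sum 1018.0 peak 60.0
```

>>> send_rows([
  [0,-0.0025,0,0],
  [0,0,0,0],
], jaw=0.78)

```text
clock: 17.62
tcp_pos: [0.6312, -0.1248, 0.1316]
tool_rot: [[-0.998, 0.066, 0.001], [0.066, 0.998, 0.001], [-0.001, 0.001, -1.0]]
contact_force: [0.1, 5.5, 5.4]
width: 0.799
grasp_force: 3.0
```

>>> send_rows([
  [0,0,0,0],
  [0,0,0,0],
], jaw=0.68)

```text
clock: 17.78
tcp_pos: [0.6314, -0.1245, 0.1318]
tool_rot: [[-0.998, 0.066, 0.001], [0.066, 0.998, 0.001], [-0.001, 0.001, -1.0]]
contact_force: [0.6, 6.1, 4.4]
width: 0.693
grasp_force: 2.8
```

>>> send_rows([
  [0,0,0,0],
  [0,0,0,0],
], jaw=0.58)

```text
clock: 17.95
tcp_pos: [0.6314, -0.1246, 0.1318]
tool_rot: [[-0.998, 0.066, 0.001], [0.066, 0.998, 0.001], [-0.001, 0.001, -1.0]]
contact_force: [1.1, 5.7, 5.2]
width: 0.593
grasp_force: 2.7
```

>>> send_rows([
  [0,0,0,0],
  [0,0,0,0],
], jaw=0.49)

```text
clock: 18.12
tcp_pos: [0.6315, -0.1232, 0.1317]
tool_rot: [[-0.998, 0.065, 0.001], [0.065, 0.998, 0.003], [-0.001, 0.003, -1.0]]
contact_force: [0.2, 15.7, 5.9]
width: 0.497
grasp_force: 8.0
```

>>> send_rows([
  [0,0,0,0],
  [0,0,0,0],
  [0,0,0,0],
  [0,0,0,0],
], jaw=0.4)

```text
clock: 18.45
tcp_pos: [0.6315, -0.1228, 0.132]
tool_rot: [[-0.998, 0.065, 0.002], [0.065, 0.998, 0.004], [-0.001, 0.004, -1.0]]
contact_force: [-0.7, 15.7, 8.2]
width: 0.426
grasp_force: 9.7
```

```bash
python3 y.py
```

```text
t 18.45 pos [ 0.6315 -0.1228  0.132 ] yaw_y 86.28 tilt [0.0015 0.0035] F [-0.7 15.7  8.2] M [ 3.31  0.04 -0.02] w 0.426 g 9.7
yellow y mm 18.9 sum 1069.0 peak 61.0
```

```bash
cat >> y.py <<'E'
def bc(im):
    f=im.astype(float);m=np.clip(f[...,0]-f[...,2]-35,0,None);m[f[...,1]>110]=0
    q=m[215:255,258:290];v,u=np.mgrid[215:255,258:290];return (q*u).sum()/q.sum(),(q*v).sum()/q.sum(),q.sum()
print("briq px now",np.round(bc(im),2),"placed",np.round(bc(np.load('scene4.npz')['im']),2),"mm/px along y:",(proj('scene',np.r_[O+.06*hy,.049])-proj('scene',np.r_[O+.05*hy,.049])).round(2))
E
python3 y.py
```

```text
t 18.5 pos [ 0.6315 -0.1228  0.132 ] yaw_y 86.28 tilt [0.0016 0.0036] F [ 0.3 15.2  6.6] M [ 3.35 -0.03  0.02] w 0.425 g 9.7
yellow y mm 18.8 sum 1050.0 peak 61.0
briq px now [  273.14   231.38 12269.  ] placed [  273.7    231.25 11535.  ] mm/px along y: [[3.6  0.93]]
```

>>> send_rows([
  [0,0,0,0],
  [0,0,0,0],
  [0,0,0,0],
  [0,0,0,0],
  [0,0,0,0],
], jaw=0.95)

```text
clock: 18.97
tcp_pos: [0.6308, -0.1254, 0.1307]
tool_rot: [[-0.998, 0.066, -0.0], [0.066, 0.998, -0.0], [0.0, -0.0, -1.0]]
contact_force: [-0.1, 0.9, -1.1]
width: 0.745
grasp_force: 0.7
```

>>> send_rows([
  [0,0,0,0],
  [0,0,0,0],
  [0,0,0,0],
])

```text
clock: 19.22
tcp_pos: [0.6308, -0.1254, 0.1308]
tool_rot: [[-0.998, 0.066, -0.0], [0.066, 0.998, -0.0], [0.0, -0.0, -1.0]]
contact_force: [0.1, -0.1, 0.2]
width: 0.939
grasp_force: 0.0
```

```bash
python3 y.py
```

```text
t 19.22 pos [ 0.6308 -0.1254  0.1308] yaw_y 86.21 tilt [-0.0004 -0.0001] F [ 0.1 -0.1  0.2] M [-0.02 -0.01 -0.01] w 0.939 g 0.0
yellow y mm 18.8 sum 1046.0 peak 60.0
briq px now [  273.13   231.56 11955.  ] placed [  273.7    231.25 11535.  ] mm/px along y: [[3.6  0.93]]
```

>>> send_rows([
  [0,0,0,0],
  [0,0,0,0],
], jaw=0.78)

```text
clock: 19.43
tcp_pos: [0.6311, -0.1247, 0.1313]
tool_rot: [[-0.998, 0.066, 0.001], [0.066, 0.998, 0.001], [-0.0, 0.001, -1.0]]
contact_force: [-2.0, 7.1, 5.3]
width: 0.844
grasp_force: 3.4
```

>>> send_rows([
  [0,0,0,0],
  [0,0,0,0],
], jaw=0.7)

```text
clock: 19.6
tcp_pos: [0.6314, -0.1243, 0.1318]
tool_rot: [[-0.998, 0.065, 0.001], [0.065, 0.998, 0.001], [-0.001, 0.001, -1.0]]
contact_force: [-0.5, 5.6, 4.8]
width: 0.717
grasp_force: 3.0
```

>>> send_rows([
  [0,0,0,0],
  [0,0,0,0],
], jaw=0.62)

```text
clock: 19.77
tcp_pos: [0.6314, -0.1244, 0.1318]
tool_rot: [[-0.998, 0.065, 0.002], [0.065, 0.998, 0.001], [-0.001, 0.001, -1.0]]
contact_force: [0.6, 5.5, 5.1]
width: 0.625
grasp_force: 3.0
```

>>> send_rows([
  [0,0,0,0],
  [0,0,0,0],
], jaw=0.55)

```text
clock: 19.93
tcp_pos: [0.6314, -0.1244, 0.1318]
tool_rot: [[-0.998, 0.065, 0.001], [0.065, 0.998, 0.001], [-0.001, 0.001, -1.0]]
contact_force: [0.6, 5.9, 5.3]
width: 0.556
grasp_force: 3.5
```

```bash
python3 y.py
```

```text
t 19.93 pos [ 0.6314 -0.1244  0.1318] yaw_y 86.25 tilt [0.0015 0.0008] F [0.6 5.9 5.3] M [ 1.27 -0.08  0.02] w 0.556 g 3.5
yellow y mm 25.7 sum 966.0 peak 58.0
briq px now [  273.93   231.5  10849.  ] placed [  273.7    231.25 11535.  ] mm/px along y: [[3.6  0.93]]
```

>>> send_rows([
  [0,0,0,0],
  [0,0,0,0],
  [0,0,0,0],
], jaw=0.5)

```text
clock: 20.23
tcp_pos: [0.6315, -0.1227, 0.1317]
tool_rot: [[-0.998, 0.065, 0.001], [0.065, 0.998, 0.004], [-0.001, 0.004, -1.0]]
contact_force: [1.4, 16.1, 5.4]
width: 0.5
grasp_force: 8.0
```

>>> send_rows([
  [0,0,0,0],
  [0,0,0,0],
  [0,0,0,0],
], jaw=0.45)

```text
clock: 20.48
tcp_pos: [0.6316, -0.1223, 0.1317]
tool_rot: [[-0.998, 0.065, 0.001], [0.065, 0.998, 0.004], [-0.001, 0.004, -1.0]]
contact_force: [1.6, 17.2, 6.2]
width: 0.485
grasp_force: 9.2
```

>>> send_rows([
  [0,0,0,0],
  [0,0,0,0],
  [0,0,0,0],
], jaw=0.38)

```text
clock: 20.73
tcp_pos: [0.6316, -0.1223, 0.1317]
tool_rot: [[-0.998, 0.065, 0.001], [0.065, 0.998, 0.004], [-0.001, 0.004, -1.0]]
contact_force: [1.2, 18.4, 6.2]
width: 0.487
grasp_force: 9.2
```

```bash
python3 y.py
```

```text
t 20.73 pos [ 0.6316 -0.1223  0.1317] yaw_y 86.3 tilt [0.0014 0.0041] F [ 1.2 18.4  6.2] M [ 3.7  -0.22  0.  ] w 0.487 g 9.2
yellow y mm 26.2 sum 928.0 peak 57.0
briq px now [  273.94   231.43 10747.  ] placed [  273.7    231.25 11535.  ] mm/px along y: [[3.6  0.93]]
```

>>> send_rows([
  [0,0,0,0],
  [0,0,0,0],
  [0,0,0,0],
  [0,0,0,0],
  [0,0,0,0],
], jaw=0.95)

```text
clock: 21.2
tcp_pos: [0.6308, -0.1254, 0.1307]
tool_rot: [[-0.998, 0.066, -0.001], [0.066, 0.998, -0.0], [0.001, -0.0, -1.0]]
contact_force: [-0.4, 0.9, -0.9]
width: 0.803
grasp_force: 0.4
```

>>> send_rows([
  [0,0,0,0],
  [0,0,0,0],
  [0,0,-0.008,0],
  [0,0,-0.008,0],
  [0,0,0,0],
])

```text
clock: 21.62
tcp_pos: [0.6317, -0.1255, 0.1495]
tool_rot: [[-0.998, 0.066, 0.003], [0.066, 0.998, -0.001], [-0.003, -0.001, -1.0]]
contact_force: [0.9, 1.3, 0.3]
width: 0.949
grasp_force: 0.0
```

```bash
python3 y.py
```

```text
t 21.62 pos [ 0.6317 -0.1255  0.1495] yaw_y 86.21 tilt [ 0.0032 -0.0009] F [0.9 1.3 0.3] M [ 0.03 -0.03 -0.02] w 0.949 g 0.0
yellow y mm 26.1 sum 968.0 peak 58.0
briq px now [  273.97   231.42 10873.  ] placed [  273.7    231.25 11535.  ] mm/px along y: [[3.6  0.93]]
```

>>> send_rows([
  [0,0,0,0],
  [0,0,0,0],
], jaw=0.8, grip_force=7)

```text
clock: 21.83
tcp_pos: [0.6312, -0.1244, 0.1473]
tool_rot: [[-0.998, 0.066, 0.001], [0.066, 0.998, 0.001], [-0.001, 0.001, -1.0]]
contact_force: [-0.4, 9.6, 8.0]
width: 0.843
grasp_force: 4.7
```

>>> send_rows([
  [0,0,0,0],
  [0,0,0,0],
], jaw=0.72)

```text
clock: 22.0
tcp_pos: [0.6315, -0.1233, 0.148]
tool_rot: [[-0.998, 0.065, 0.002], [0.065, 0.998, 0.003], [-0.001, 0.003, -1.0]]
contact_force: [-0.7, 12.7, 10.4]
width: 0.732
grasp_force: 6.8
```

>>> send_rows([
  [0,0,0,0],
  [0,0,0,0],
], jaw=0.65)

```text
clock: 22.17
tcp_pos: [0.6315, -0.123, 0.1481]
tool_rot: [[-0.998, 0.065, 0.002], [0.065, 0.998, 0.003], [-0.001, 0.003, -1.0]]
contact_force: [-1.0, 13.4, 10.5]
width: 0.711
grasp_force: 7.0
```

>>> send_rows([
  [0,0,0,0],
  [0,0,0,0],
  [0,0,0,0],
], jaw=0.58)

```text
clock: 22.42
tcp_pos: [0.6315, -0.123, 0.1481]
tool_rot: [[-0.998, 0.065, 0.002], [0.065, 0.998, 0.003], [-0.001, 0.003, -1.0]]
contact_force: [-1.0, 13.8, 11.3]
width: 0.714
grasp_force: 7.0
```

```bash
python3 y.py
```

```text
t 22.42 pos [ 0.6315 -0.123   0.1481] yaw_y 86.29 tilt [0.0016 0.0029] F [-1.  13.8 11.3] M [2.79 0.21 0.05] w 0.714 g 7.0
yellow y mm 27.2 sum 568.0 peak 46.0
briq px now [  273.93   231.46 10914.  ] placed [  273.7    231.25 11535.  ] mm/px along y: [[3.6  0.93]]
```

```bash
cat >> y.py <<'E'
from scipy.special import erf
from scipy.optimize import least_squares
def prof(im):
    f=im.astype(np.float32);s=[cv2.remap(f,u.astype(np.float32).reshape(1,-1),(v+o).astype(np.float32).reshape(1,-1),1)[0] for o in(-1,0,1)]
    a=np.mean(s,0);return a[:,1]-a[:,2]
Y=ys*1e3
def seg(p,A,s):return A/2*(erf((Y-p[0])/s)-erf((Y-p[1])/s))
P0=prof(np.load('scene.npz')['im']);P1=prof(im)
k0=(Y>-40)&(Y<-5);k1=(Y>5)&(Y<31)
r=least_squares(lambda x:np.r_[(seg(x[:2],x[4],x[5])-P0+x[6])[k0],(seg(x[2:4],x[4],x[5])-P1+x[6])[k1]],[-26,-15,22,30,60,4,0])
x=r.x;print("free len",x[1]-x[0],"now len",x[3]-x[2],"front",x[3],"A,s",x[4:],"rms",np.sqrt((r.fun**2).mean()))
cv2.imwrite('pics/end.png',cv2.resize(im[200:260,215:300,::-1],(765,540),interpolation=3))
E
python3 y.py
```

```text
t 22.47 pos [ 0.6315 -0.1229  0.1481] yaw_y 86.29 tilt [0.0016 0.003 ] F [-1.3 14.  11. ] M [2.87 0.18 0.02] w 0.711 g 7.0
yellow y mm 27.2 sum 563.0 peak 45.0
briq px now [  273.9    231.38 10983.  ] placed [  273.7    231.25 11535.  ] mm/px along y: [[3.6  0.93]]
free len 9.491617994244368 now len 7.277667104287072 front 31.167891072967286 A,s [72.07963319  4.12510395  0.65796759] rms 0.8713260477894261
```

View pics/end.png

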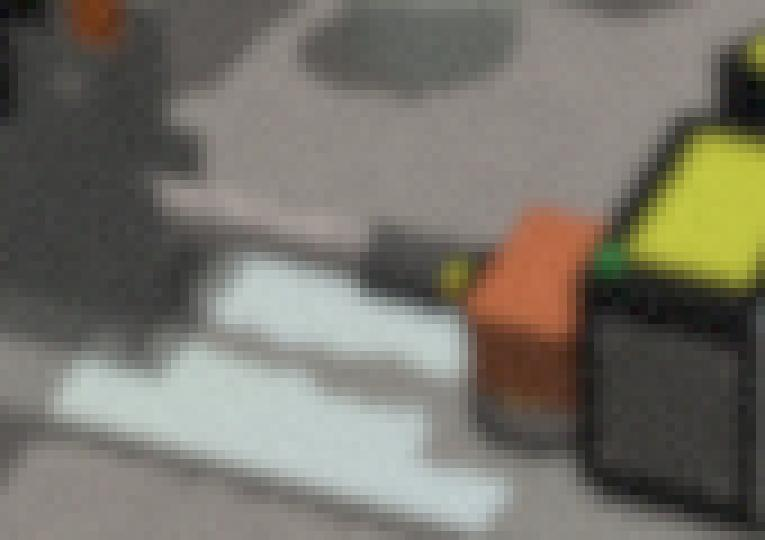

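The briquette at (530,290) stands flush against the head. The yellow plunger at (458,278) has partly gone into its barrel, about 3 mm. I will add a little force and check that it is steady.

>>> send_rows([
  [0,0,0,0],
  [0,0,0,0],
  [0,0,0,0],
  [0,0,0,0],
  [0,0,0,0],
], grip_force=8)

```text
clock: 22.93
tcp_pos: [0.6316, -0.1226, 0.1483]
tool_rot: [[-0.998, 0.065, 0.002], [0.065, 0.998, 0.003], [-0.002, 0.003, -1.0]]
contact_force: [-1.3, 15.3, 12.4]
width: 0.663
grasp_force: 8.0
```

>>> send_rows([
  [0,0,0,0],
  [0,0,0,0],
  [0,0,0,0],
  [0,0,0,0],
  [0,0,0,0],
])

```text
clock: 23.35
tcp_pos: [0.6316, -0.1226, 0.1483]
tool_rot: [[-0.998, 0.065, 0.002], [0.065, 0.998, 0.003], [-0.002, 0.003, -1.0]]
contact_force: [-1.3, 16.9, 12.5]
width: 0.663
grasp_force: 8.0
```

```bash
python3 y.py
```

```text
t 23.35 pos [ 0.6316 -0.1226  0.1483] yaw_y 86.3 tilt [0.0019 0.0034] F [-1.3 16.9 12.5] M [3.16 0.21 0.1 ] w 0.663 g 8.0
yellow y mm 27.6 sum 403.0 peak 35.0
briq px now [  273.96   231.42 11049.  ] placed [  273.7    231.25 11535.  ] mm/px along y: [[3.6  0.93]]
free len 9.093860085482913 now len 5.622147200932474 front 30.791523792570906 A,s [75.8036906   4.40201367  0.55273926] rms 0.8082171564894821
```

```bash
python3 -c "
from workcell import ctrl
print(ctrl.sign_off())"
```

```text
the job is handed in; nothing more can be done
None
```

The job is handed in: the briquette is on the rest, pressed against the window with the pad in by roughly 3.5–4.5 mm (estimated from the plunger image and trigger travel; 2–6 mm is right), and the trigger is still held squeezed.

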